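# Set the polishing machine to fast and start it

### The arm

A 6-joint arm with a two-finger parallel gripper is mounted at the origin on the work surface. World frame = base frame: x ahead of the robot, y to its left, z up, the work surface at z = 0. Lengths are in mm, angles in degrees, forces in N, time in s.
With the tool pointing down it reaches from about 350 to 850 mm from the base axis. Payload 8.1 kg.
Tool frame: the origin (TCP) lies midway between the tips of the shut fingers; the grasp point (between the pads) lies grip_depth behind it (grip_depth is the distance from the TCP to the grasp point, in mm); z points along the fingers, y is the line along which they close (so a half turn about z gives the same grasp; the last joint's range is limited). The gripper opens to 85 mm and grips with 20 to 120 N. Pads are 22 mm wide; open, the fingers measure 114 mm over their backs; the gripper's body (76 mm by 85 mm) begins 54 mm behind the grasp point. The pads swing forward as they close: fully open they stand 13 mm farther back than shut.
Start: joints at [66.497, 7.471, 85.268, -0, 87.261, -4.893], TCP at [191.45, 568.641, 231.292] pointing down, gripper open.
Joint ranges: [-169.43, 169.43], [-51.17, 129.36], [1.28, 143.12], [-76.62, 256.62], [0, 156.53], [-152.29, 152.29]. Speed limits (degrees/s): [136.94, 136.94, 159.86, 180, 180, 180].

### API

Orientations are given as [roll, pitch, yaw] about the fixed x, y, z axes, in that order (R = Rz(yaw) Ry(pitch) Rx(roll)).
In Python, from bench import sense, snapshot, hand_in, grip_depth gives the robot as it stands. The module is installed in compiled form; this text tells all that it offers.
- The arm moves only by the tool apply_moves, never from a script. Its argument "series" is text: rows parted by semicolons, each of 5 numbers parted by spaces: the shift along the tool's x, y, z each as a share of 0.3 m, from -1 to 1, then the turn about the tool's z as a share of 2 rad, from -1 to 1, then the gripper's target within -1 to 1 (shut at 1, half-way at 0, fully open at -1). In form: tx ty tz twist gripper; .... A call has 1 to 5 rows; each row shifts and turns the commanded pose from where the row before left it, along the tool's axes as they then stand; what a row does not reach is not made up. A row lasts 1/12 s, in which the tool goes at most 41.7 mm and 7.16 degrees, less where a joint would pass 70% of its speed; a pose out of reach is approached as far as the arm can. A call with a number of a shift or a turn outside -1 to 1 is refused whole. A call with a gripper value outside its range is refused whole. The fingers move at their own pace and stop on an object; "squeeze" is the grip in N (left out, the last holds). Time passes only in rows, so rows that do not move let the fingers close. It gives the time, the measured TCP pose, the force, the opening and the grip force at its end, in the units of the state.
- sense(): the state, without advancing time (a new reading comes with each control period).
- snapshot(name): name is "side" or "top" or "wrist"; returns a dict with "frame" (384x512x3 uint8, blue, green, red), "depth" (384x512 float32, mm along the optical axis (not along the pixel's ray), 0 where there is no reading), "intrinsics" (3x3 intrinsics, pixels), "dist" ([k1, k2, p1, p2, k3] as OpenCV has them; the pictures are not rectified), "extrinsics" (4x4, takes a point from camera to world coordinates); the wrist camera has in their place "tool_from_camera" (4x4, takes a point from camera to tool coordinates, whose origin is the TCP and whose axes are the flange's). Camera axes: x right, y down, z forward; pixel columns grow to the right and rows downward; lengths in mm; the calibration is good to about 2 mm. A picture is of the moment at which its call begins: read the wrist's pose just before it.
- hand_in(): hands the job in; it is judged then, once.
The state is a dict: "time": time; "joint_pos": joint angles; "qd": joint speeds; "joint_efforts": joint torques, N m; "tool_pos": TCP position; "tcp_rot": TCP orientation; "ft_force": force on the tool from outside, world axes, zero at the start; "wrist_torque": the same for the moment, N m; "finger_gap": finger opening in mm; "grip_force": force on a finger pad.
Only numpy, scipy, OpenCV 4.12 (cv2) and the standard library are available. Lean on these libraries where they do the work, as an engineer would, in place of code of your own. Each camera call takes 0.05 s, during which the arm holds its last target. There are 200 camera calls.

### The job

Put the bench polishing machine into fast gear and start it: with your fingertips, without gripping it, push the selector lever on top of the gearbox past its first detent (slow) and fully home at the second stop (fast). Then press the start button on the small switch box right down and let it come up again. Do not press start before the lever is fully home, and leave the screwdriver, the jar and the parts bin where they are.

Things in the scene. Friction and masses are not known exactly. Their poses are not given: they have to be found in the camera images.
- machine: polishing machine, fixed; origin on the bench under its gearbox's centre, x away from the robot to the motor, y left; turned up to 0.35 rad. Grey gearbox 170 (x) by 200 (y) mm, flat top 85 mm high. Motor behind it at x 105 to 215 mm, y -100 to 100, 143 mm high; its 140 mm felt wheel at y 142 to 172 mm is 155 mm high.
- pivot (a point): point on the upright hinge axis of the selector lever, 123 mm above the bench (half-way up the lever's paddle), at x 45, y 35 mm of the machine and with its axes. Round hub of 28 mm there, 107 mm high. Two thin stop pins 60 mm from the axis, 101 mm high, stand at the ends of the arm's sweep.
- paddle_mid (a point): centre of the upright black paddle at the lever's end, 85 mm from the pivot axis. Paddle 30 mm radially, 20 mm thick along its sweep, 50 mm high (98 to 148 mm above the bench). Frame: x radially outward from the pivot, y along the sweep towards the second stop, so push on its -y side. Below it a flat steel arm (12 mm wide, top 98 mm above the bench) runs to the hub.
- selector (a joint): lever angle (rad), growing counter-clockwise from above: the paddle, on the robot's side of the pivot, moves to the robot's right. Starts at rest near 0; 0.6 is the first detent (slow), 1.2 the second stop (fast; end at 1.21). Paddle's bearing from the pivot in the machine's frame: 2.52 + q. Takes up to 10 N at the paddle before 0.3 and again before 0.9, then clicks on by itself and stays.
- start_top (a point): centre of the top of the round grey start button (34 mm across), facing up on a black housing on the aluminium switch box (90 by 90 by 45 mm, bolted to the bench to the right of the machine)
- start (a joint): how far the start button is pressed, 0 (up) to 0.006 m (right down); a spring returns it, right down takes 5 N
- screwdriver: loose screwdriver with a wooden handle lying on the bench before the machine, about 200 mm long and 30 mm high; to be left alone
- jar: loose brown glass jar, 48 mm across and 65 mm high, between machine and switch box, origin at the centre of its underside; to be left alone
- bin: loose open green plastic parts bin, 120 by 90 by 45 mm, left of the machine, origin at the centre of its underside; to be left alone
Not all that is in view belongs to the job. Of the things shaped like the part that bears start_top, the aluminium one is meant.

How it is judged:
By the outcome, as a careful person would: the job done as asked, in the order asked, and still so for the second after the job is handed in, with the robot touching nothing.
It also fails if it takes over 48 s, if anything falls off the work surface, if the arm or the gripper's body presses on something with over 40 N, if the wrist force passes 120 N, or if a joint passes its speed limit or range.

## Working session

There is one attempt and no reset: what is moved stays moved. The work goes in short steps, Python scripts to look and compute and a tool call to move; the robot and the scene stay as the last step left them, time stands still between calls to the robot, and variables do not carry over. Pictures are saved under pics/ and viewed, at most 10 in all, crops included, and the job is handed in when it is done.

Besides the shell and the picture viewer there is one more tool, called after "Call:" as name(argument=value, ...), one argument or row to a line, values as JSON. apply_moves: Moves the arm, as the interface text tells. Its arguments: {"type":"object","properties":{"series":{"type":"string"},"squeeze":{"type":"number"}},"required":["series"]}

```bash
mkdir -p pics; cat > h.py <<'E'
import numpy as np, cv2, pickle
from bench import sense, snapshot, grip_depth
def world(s,uv,z=None):
    K=np.array(s['intrinsics']);d=np.array(s['dist']);T=np.array(s['extrinsics'])
    out=[]
    for u,v in uv:
        p=cv2.undistortPoints(np.array([[[u,v]]],float),K,d)[0,0]
        ray=np.array([p[0],p[1],1])
        if z is None:
            dep=s['depth'][int(v)-1:int(v)+2,int(u)-1:int(u)+2];t=np.median(dep)
        else:
            t=(z-T[2,3])/(T[:3,:3]@ray)[2]
        out.append(T[:3,:3]@(ray*t)+T[:3,3])
    return np.array(out)
E
python3 - <<'E'
from h import *
print(sense(),grip_depth)
for n in('top','side'):
    s=snapshot(n);pickle.dump(s,open(n+'.pkl','wb'));cv2.imwrite(f'pics/{n}.png',cv2.resize(s['frame'],(800,600)))
    print(n,np.round(s['extrinsics'],2))
E
```

```text
{'time': 0.0, 'joint_pos': array([ 6.64969422e+01,  7.51542038e+00,  8.53306210e+01, -5.04868627e-04,
        8.72611700e+01, -4.89270292e+00]), 'qd': array([-0.07876235, -0.00090053, -0.0170189 ,  0.02022351, -0.06935405,
       -0.05862637]), 'joint_efforts': array([ 7.39658481e-04, -5.69394779e+01, -5.00558746e+01, -5.01318198e-05,
        1.42759213e-02,  1.87965850e-05]), 'tool_pos': array([191.23343629, 568.12035922, 230.22831646]), 'tcp_rot': array([-1.79893136e+02, -8.64165301e-03,  1.61389662e+02]), 'ft_force': array([-0.24203986, -0.60243275, -0.50056088]), 'wrist_torque': array([-0.05270975,  0.02382676, -0.00303811]), 'grip_force': 0.0, 'finger_gap': 84.76671417623434} 18.700000000000003
top [[ 1.00000e-02 -9.90000e-01  1.20000e-01  3.47510e+02]
 [-1.00000e+00 -1.00000e-02 -0.00000e+00 -3.47000e+00]
 [ 1.00000e-02 -1.20000e-01 -9.90000e-01  1.12949e+03]
 [ 0.00000e+00  0.00000e+00  0.00000e+00  1.00000e+00]]
side [[ 8.4000e-01 -3.9000e-01  3.8000e-01  9.9540e+01]
 [-5.5000e-01 -5.7000e-01  6.1000e-01 -6.2491e+02]
 [-2.0000e-02 -7.3000e-01 -6.9000e-01  7.8748e+02]
 [ 0.0000e+00  0.0000e+00  0.0000e+00  1.0000e+00]]
```

View pics/top.png

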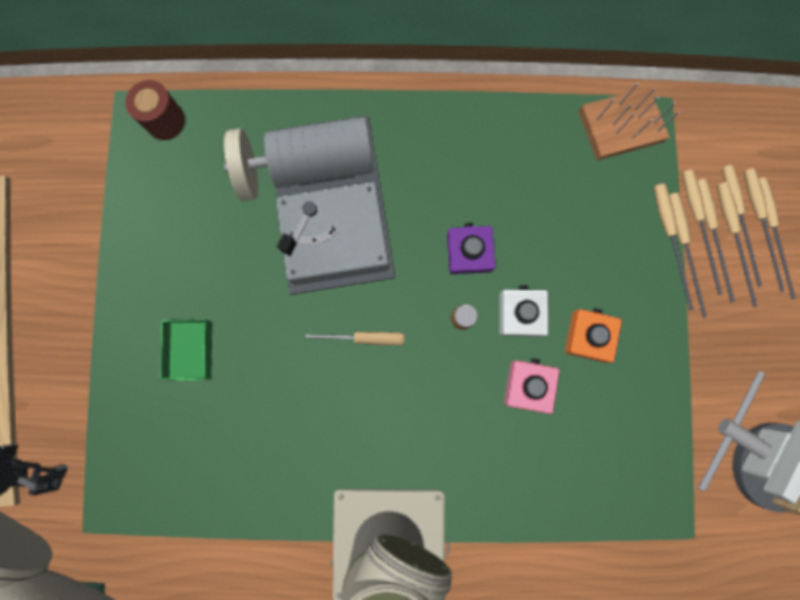

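View pics/side.png

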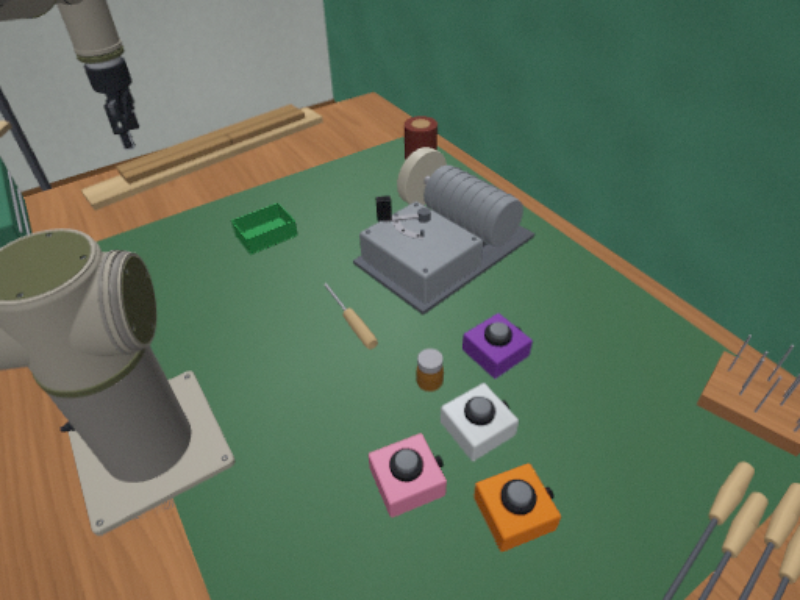

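The top view shows the hub near (309,208), the paddle near (287,244), and the white/aluminium switch box with its button at (527,311). The jar is at (465,316) and the screwdriver at (305–404,337). The side view agrees: paddle at (384,208), white box at (480,410).

```bash
python3 - <<'E'
from h import *
s=pickle.load(open('top.pkl','rb'));f=.64
P=lambda l,z=None:np.round(world(s,np.array(l)*f,z),1)
print('hub',P([(309,208)]),P([(309,208)],107))
print('paddle',P([(287,243)]))
print('button',P([(527,311)]),'box',P([(510,325),(540,325)]))
print('box white bgr',s['frame'][int(325*f),int(508*f)])
print('jar',P([(466,316)]),'screw',P([(305,336),(404,338)],15))
g=P([(278,196),(376,182),(387,263),(289,281)],85);print('gear',g,g.mean(0))
print(P([(340,190),(340,260)]))
print('othr',P([(472,247),(598,335),(536,387)]))
t=s['frame'][105:190,165:260];cv2.imwrite('pics/lev.png',cv2.resize(t,None,fx=5,fy=5,interpolation=2))
s2=pickle.load(open('side.pkl','rb'))
t=s2['frame'][110:190,220:320];cv2.imwrite('pics/lev2.png',cv2.resize(t,None,fx=5,fy=5,interpolation=2))
E
```

```text
hub [[650.5 156.4 109. ]] [[651.1 156.7 107. ]]
paddle [[572.9 188.5 147.5]]
button [[ 461.2 -267.    68.8]] box [[ 435.5 -238.4   45. ]
 [ 436.  -298.6   44.5]]
box white bgr [228 228 223]
jar [[ 450.7 -148.3   64.2]] screw [[411.4 171.2  15. ]
 [409.5 -29.2  15. ]]
gear [[681.6 222.1  85. ]
 [711.7  29.8  85. ]
 [549.7   6.3  85. ]
 [512.7 194.2  85. ]] [613.925 113.1    85.   ]
[[694.4 100.2  85.8]
 [554.6  97.   85.1]]
othr [[ 586.7 -160.5   68.9]
 [ 415.5 -406.8   67.7]
 [ 314.7 -282.3   67.6]]
```

View pics/lev.png

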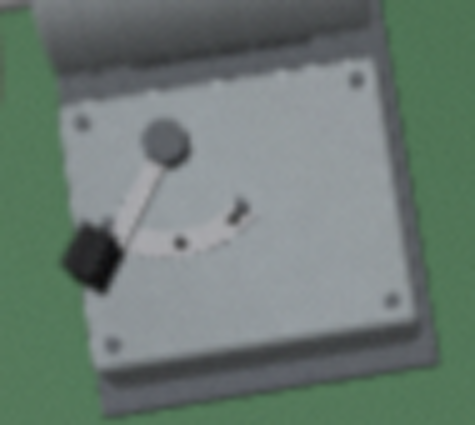

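Call:
apply_moves(
  series="-0.125 -0.048 0 0 1;-0.125 -0.048 0 0 1;-0.125 -0.048 0 0 1;-0.125 -0.048 0 0 1;-0.125 -0.048 0 0 1",
)

```text
time: 0.52
tool_pos: [347.0, 439.1, 230.8]
tcp_rot: [-180.0, -0.0, 161.4]
ft_force: [0.3, 0.7, -0.0]
finger_gap: 25.4
grip_force: 0.0
```

Call:
apply_moves(
  series="-0.125 -0.048 0 0 1;-0.125 -0.048 0 0 1;-0.125 -0.048 0 0 1;-0.125 -0.048 0 0 1;-0.125 -0.048 0 0 1",
)

```text
time: 0.93
tool_pos: [501.9, 310.8, 230.9]
tcp_rot: [-180.0, -0.0, 161.4]
ft_force: [0.3, 0.2, 0.4]
finger_gap: 0.0
grip_force: 0.0
```

Call:
apply_moves(
  series="-0.125 -0.048 0 0 1;-0.125 -0.048 0 0 1;-0.125 -0.048 0 0 1;0 0 0 0.034 1;0 0 0 0.034 1",
)

```text
time: 1.35
tool_pos: [595.1, 233.1, 230.0]
tcp_rot: [-179.9, -0.1, 153.2]
ft_force: [-0.3, 0.6, 0.9]
finger_gap: 0.3
grip_force: 0.0
```

```bash
python3 - <<'E'
from h import *
st=sense();print({k:np.round(st[k],2) for k in('time','tool_pos','tcp_rot','ft_force','finger_gap','joint_pos')})
s=snapshot('wrist')
from scipy.spatial.transform import Rotation as R
T=np.eye(4);T[:3,:3]=R.from_euler('xyz',st['tcp_rot'],degrees=True).as_matrix();T[:3,3]=st['tool_pos']
s['extrinsics']=T@np.array(s['tool_from_camera']);print(np.round(s['tool_from_camera'],2))
pickle.dump(s,open('w1.pkl','wb'));cv2.imwrite('pics/w1.png',cv2.resize(s['frame'],(800,600)))
E
```

```text
{'time': np.float64(1.35), 'tool_pos': array([595.05, 233.1 , 229.96]), 'tcp_rot': array([-1.7992e+02, -7.0000e-02,  1.5321e+02]), 'ft_force': array([-0.29,  0.56,  0.92]), 'finger_gap': np.float64(0.29), 'joint_pos': array([ 1.680e+01,  1.363e+01,  7.849e+01, -1.000e-02,  8.798e+01,
       -4.641e+01])}
[[   0.     -0.96   -0.26   65.16]
 [   1.      0.     -0.      0.39]
 [   0.     -0.26    0.96 -142.05]
 [   0.      0.      0.      1.  ]]
```

View pics/w1.png

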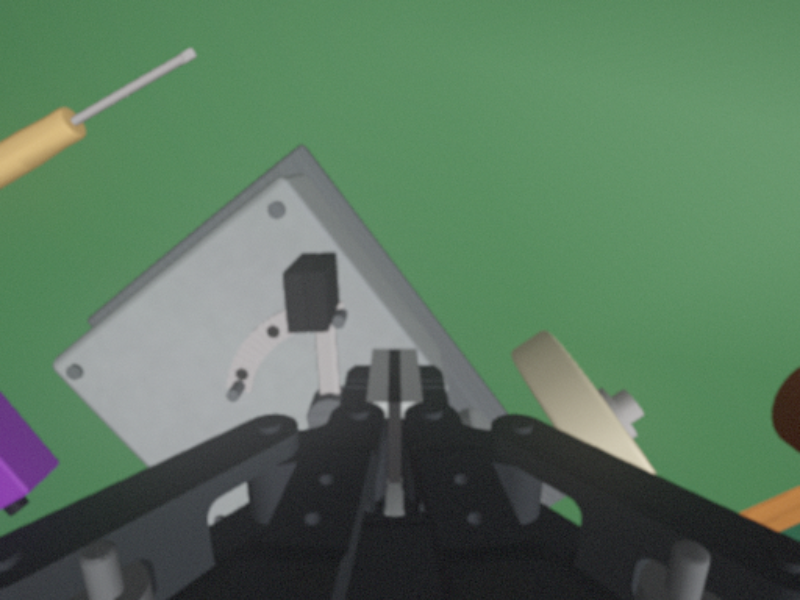

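The wrist view shows the paddle at about (285–340, 253–332), the shut fingertips at about (395,365), and the stop pins at (340,318) and (235,390). The paddle should be swept towards image left.

```bash
python3 - <<'E'
from h import *
s=pickle.load(open('w1.pkl','rb'));f=.64
# paddle points by depth height
ys,xs=np.mgrid[150:220,170:225]
pts=np.array([world(s,[(x+.0,y+.0)])[0] for y,x in zip(ys.ravel(),xs.ravel())])
m=(pts[:,2]>141)&(pts[:,2]<154)&(pts[:,0]<640);q=pts[m];print(m.sum(),'paddle top mean',q.mean(0).round(1))
r=cv2.minAreaRect(q[:,:2].astype(np.float32));print(r)
ys,xs=np.mgrid[120:270,60:260]
pts=np.array([world(s,[(x,y)])[0] for y,x in zip(ys.ravel()[::3],xs.ravel()[::3])])
a=(pts[:,2]>104)&(pts[:,2]<111);print('hub?',a.sum(),np.median(pts[a],0))
for n,uv in(('pin0',(341,312)),('pin1',(235,385))):print(n,world(s,[np.array(uv)*f]),world(s,[np.array(uv)*f],101))
print('gear corner top',world(s,np.array([(283,180),(57,366)])*f,85))
E
```

```text
1125 paddle top mean [577.4 196.3 147.2]
((578.0935668945312, 195.3917694091797), (20.210121154785156, 29.81396484375), 64.9979476928711)
hub? 103 [645.42017119 161.78472865 106.45224341]
pin0 [[602.7348115  194.50120015  91.35638822]] [[600.4869661  196.85173661 101.        ]]
pin1 [[613.94865116 114.98222694  94.66434817]] [[612.19816137 118.3608893  101.        ]]
gear corner top [[520.74491588 200.68655599  85.        ]
 [554.25825517  12.59523715  85.        ]]
```

Call:
apply_moves(
  series="0 0 0.12 0 1;0 0 0.12 0 1;0 0 0.12 0 1;0 0 0.017 0.0 1;0 0 0 -0.012 1",
)

```text
time: 1.82
tool_pos: [590.7, 235.1, 114.5]
tcp_rot: [-179.7, -0.3, 155.1]
ft_force: [-0.1, 0.1, -0.4]
finger_gap: 0.1
grip_force: 0.0
```

Call:
apply_moves(
  series="0 -0.02 0 0 1;0 -0.02 0 0 1;0 -0.008 0 0 1;0 -0.008 0 0 1;0 0 0 0 1",
)

```text
time: 2.23
tool_pos: [587.4, 220.1, 120.1]
tcp_rot: [179.9, 0.1, 154.9]
ft_force: [-0.2, 0.6, 1.3]
finger_gap: -0.2
grip_force: 0.0
```

Call:
apply_moves(
  series="0.0044 -0.017 0 -0.03 1;0.0044 -0.017 0 -0.03 1;0.0044 -0.017 0 -0.03 1;0.0044 -0.017 0 -0.03 1;0.0044 -0.017 0 -0.03 1",
)

```text
time: 2.65
tool_pos: [573.1, 200.1, 119.7]
tcp_rot: [179.8, 0.1, 172.4]
ft_force: [-0.1, 6.3, 1.6]
finger_gap: -0.1
grip_force: 2.9
```

Call:
apply_moves(
  series="0.0044 -0.017 0 -0.03 1;0.0044 -0.017 0 -0.03 1;0.0044 -0.017 0 -0.03 1;0.0044 -0.017 0 -0.03 1;0.0044 -0.017 0 -0.03 1",
)

```text
time: 3.07
tool_pos: [565.7, 172.9, 118.9]
tcp_rot: [180.0, 0.1, -170.5]
ft_force: [-0.3, 0.5, 0.5]
finger_gap: 0.0
grip_force: 0.0
```

Call:
apply_moves(
  series="0.0044 -0.017 0 -0.03 1;0.0044 -0.017 0 -0.03 1;0.0044 -0.017 0 -0.03 1;0.0044 -0.017 0 -0.03 1;0.0044 -0.017 0 -0.03 1",
)

```text
time: 3.48
tool_pos: [565.4, 148.2, 118.9]
tcp_rot: [179.8, -0.0, -153.2]
ft_force: [-6.5, 3.5, 5.1]
finger_gap: 0.2
grip_force: 3.2
```

Call:
apply_moves(
  series="0.0044 -0.017 0 -0.03 1;0.0044 -0.017 0 -0.03 1;0.0044 -0.017 0 -0.03 1;0.0044 -0.017 0 -0.03 1;0 0 0 0 1",
)

```text
time: 3.9
tool_pos: [573.1, 126.0, 118.9]
tcp_rot: [-179.9, 0.0, -139.6]
ft_force: [0.6, 0.4, 0.1]
finger_gap: 0.1
grip_force: 0.0
```

```bash
python3 - <<'E'
from h import *
st=sense();print({k:np.round(st[k],2) for k in('time','tool_pos','tcp_rot','ft_force','grip_force')})
s=snapshot('top');d=s['depth']
pts=np.array([world(s,[(x,y)])[0] for y in range(120,185) for x in range(165,260)])
from scipy.spatial.transform import Rotation as R
T=np.eye(4);T[:3,:3]=R.from_euler('xyz',st['tcp_rot'],degrees=True).as_matrix();T[:3,3]=st['tool_pos']
s=snapshot('wrist');s['extrinsics']=T@np.array(s['tool_from_camera'])
pickle.dump(s,open('w2.pkl','wb'));cv2.imwrite('pics/w2.png',cv2.resize(s['frame'],(800,600)))
E
```

```text
{'time': np.float64(3.9), 'tool_pos': array([573.1 , 126.03, 118.93]), 'tcp_rot': array([-1.7995e+02,  5.0000e-02, -1.3959e+02]), 'ft_force': array([0.58, 0.45, 0.08]), 'grip_force': np.float64(0.0)}
```

View pics/w2.png

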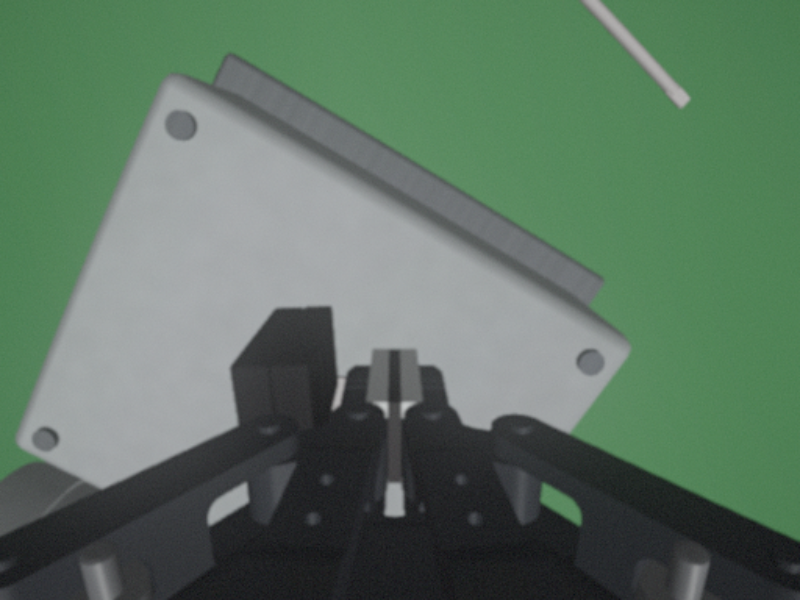

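The paddle has clicked on and stands clear of the fingers at about (230–335, 310–425). I'll nudge it until the stop is felt.

Call:
apply_moves(
  series="0.0044 -0.01 0 -0.03 1;0 -0.007 0 0 1;0 -0.005 0 0 1;0 0 0 0 1",
)

```text
time: 4.33
tool_pos: [576.1, 121.0, 118.3]
tcp_rot: [-180.0, 0.0, -136.4]
ft_force: [1.2, -0.3, -0.1]
finger_gap: -0.1
grip_force: 0.0
```

Call:
apply_moves(
  series="0 -0.007 0 0 1;0 -0.007 0 0 1;0 0 0 0 1",
)

```text
time: 4.58
tool_pos: [577.2, 119.6, 118.2]
tcp_rot: [179.8, -0.0, -136.3]
ft_force: [-9.0, 6.7, 5.0]
finger_gap: -0.1
grip_force: 6.0
```

Call:
apply_moves(
  series="0 -0.007 0 0 1;0 -0.005 0 0 1;0 0 0 0 1",
)

```text
time: 4.83
tool_pos: [577.4, 119.3, 118.1]
tcp_rot: [179.5, -0.1, -136.2]
ft_force: [-23.0, 16.1, 14.3]
finger_gap: 0.1
grip_force: 13.9
```

Firm stop at the predicted position. Now I back off and rise.

Call:
apply_moves(
  series="0 0.04 0 0 1;0 0.04 0 0 1;0 0.02 -0.05 0 1;0 0 -0.13 0 1;0 0 -0.13 0 1",
)

```text
time: 5.25
tool_pos: [558.2, 137.3, 209.7]
tcp_rot: [179.8, -0.3, -136.3]
ft_force: [0.5, -0.3, 0.7]
finger_gap: 0.1
grip_force: 0.0
```

Call:
apply_moves(
  series="0 0 -0.1 0 1;0.13 0 0 0 1;0.13 0 0 0 1;0 0 0 0 1",
)

```text
time: 5.58
tool_pos: [500.0, 80.2, 240.1]
tcp_rot: [180.0, -0.2, -136.4]
ft_force: [-0.9, 0.1, -1.1]
finger_gap: 0.0
grip_force: 0.0
```

```bash
python3 - <<'E'
from h import *
from scipy.spatial.transform import Rotation as R
st=sense();print({k:np.round(st[k],2) for k in('time','tool_pos','tcp_rot','ft_force','joint_pos')})
T=np.eye(4);T[:3,:3]=R.from_euler('xyz',st['tcp_rot'],degrees=True).as_matrix();T[:3,3]=st['tool_pos']
s=snapshot('wrist');s['extrinsics']=T@np.array(s['tool_from_camera'])
a=snapshot('side');b=s
for n,s in(('wrist',b),('side',a)):
    ys,xs=np.nonzero((s['frame'].max(2)<90))
    pts=np.array([world(s,[(x,y)])[0] for x,y in zip(xs,ys) if 1<x<510 and 1<y<382])
    m=(abs(pts[:,2]-147)<6)&(np.hypot(pts[:,0]-590,pts[:,1]-110)<50);q=pts[m]
    print(n,m.sum())
    if m.sum()>10:
        print(q.mean(0),cv2.minAreaRect(q[:,:2].astype(np.float32)))
cv2.imwrite('pics/s3.png',np.hstack([cv2.resize(b['frame'],(400,300)),cv2.resize(a['frame'],(400,300))]))
s=a;ys,xs=np.mgrid[235:300,275:340]
pts=np.array([world(s,[(x,y)])[0] for x,y in zip(xs.ravel(),ys.ravel())])
m=(abs(pts[:,2]-68)<3);print('button side',m.sum(),pts[m].mean(0),np.ptp(pts[m],0))
s=pickle.load(open('top.pkl','rb'));ys,xs=np.mgrid[175:225,310:365]
pts=np.array([world(s,[(x,y)])[0] for x,y in zip(xs.ravel(),ys.ravel())])
m=(abs(pts[:,2]-68)<3);print('button top',m.sum(),pts[m].mean(0),np.ptp(pts[m],0))
E
```

```text
{'time': np.float64(5.58), 'tool_pos': array([499.95,  80.19, 240.12]), 'tcp_rot': array([ 179.97,   -0.23, -136.38]), 'ft_force': array([-0.94,  0.12, -1.08]), 'joint_pos': array([ 3.4000e+00, -7.1700e+00,  9.9010e+01, -1.2000e-01,  8.8350e+01,
       -1.3022e+02])}
wrist 184
[581.85974454  93.4502267  145.90472222] ((583.6503295898438, 93.26109313964844), (6.348537445068359, 19.559566497802734), 43.26141357421875)
side 50
[588.86233602  98.41814537 145.70354568] ((591.6414794921875, 101.12263488769531), (32.24880599975586, 19.889142990112305), 45.33522033691406)
button side 92 [ 461.55550476 -269.448608     65.96696002] [29.15836579 27.31348848  2.4825298 ]
button top 74 [ 461.85341383 -268.80465884   67.11482766] [27.8326994  27.62061771  3.7950288 ]
```

View pics/s3.png

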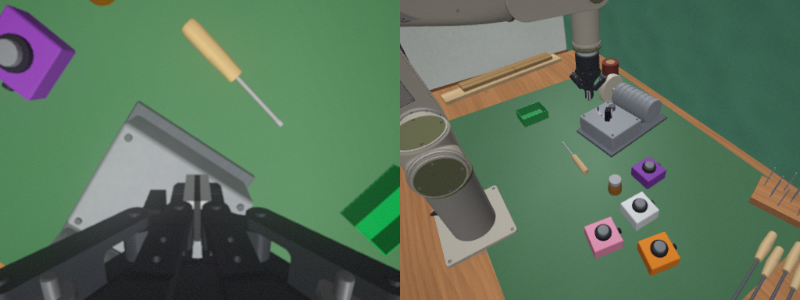

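The paddle's bearing of about 225° means q ≈ 1.21, so the lever is fully home. Untwist next, then go to the start button at (461.5, -268.5, 68).

Call:
apply_moves(
  series="0 0 0 0.06 1;0 0 0 0.06 1;0 0 0 0.06 1;0 0 0 0.06 1;0 0 0 0.06 1",
)

```text
time: 6.1
tool_pos: [505.0, 83.8, 241.3]
tcp_rot: [-180.0, 0.0, -171.0]
ft_force: [-0.5, 0.0, 0.1]
finger_gap: 0.0
grip_force: 0.0
```

Call:
apply_moves(
  series="0 0 0 0.06 1;0 0 0 0.06 1;0 0 0 0.06 1;0 0 0 0.06 1;0 0 0 0.06 1",
)

```text
time: 6.52
tool_pos: [505.0, 83.8, 241.3]
tcp_rot: [180.0, 0.0, 154.6]
ft_force: [-0.0, -0.2, 0.0]
finger_gap: -0.1
grip_force: 0.0
```

Call:
apply_moves(
  series="-0.042 -0.123 0 0 1;-0.042 -0.123 0 0 1;-0.042 -0.123 0 0 1;-0.042 -0.123 0 0 1;-0.042 -0.123 0 0 1",
)

```text
time: 6.93
tool_pos: [483.8, -111.9, 241.5]
tcp_rot: [180.0, 0.1, 155.0]
ft_force: [0.4, 0.5, 0.2]
finger_gap: -0.2
grip_force: 0.0
```

Call:
apply_moves(
  series="-0.042 -0.123 0 0 1;-0.042 -0.123 0 0 1;-0.042 -0.123 0 0 1;-0.042 -0.123 0 0 1;0 0 0 0 1",
)

```text
time: 7.35
tool_pos: [465.9, -271.9, 241.1]
tcp_rot: [-179.8, 0.1, 154.7]
ft_force: [1.5, 0.7, 0.7]
finger_gap: 0.1
grip_force: 0.0
```

```bash
python3 - <<'E'
from h import *
from scipy.spatial.transform import Rotation as R
st=sense();print({k:np.round(st[k],2) for k in('time','tool_pos','tcp_rot','ft_force')})
T=np.eye(4);T[:3,:3]=R.from_euler('xyz',st['tcp_rot'],degrees=True).as_matrix();T[:3,3]=st['tool_pos']
s=snapshot('wrist');s['extrinsics']=T@np.array(s['tool_from_camera'])
ys,xs=np.mgrid[2:380:2,2:510:2]
pts=np.array([world(s,[(x,y)])[0] for x,y in zip(xs.ravel(),ys.ravel())])
m=(abs(pts[:,2]-68)<5)&(np.hypot(pts[:,0]-461,pts[:,1]+268)<30);q=pts[m];print(m.sum(),q.mean(0),np.ptp(q,0),np.median(q[:,2]))
cv2.imwrite('pics/w4.png',cv2.resize(s['frame'],(800,600)))
E
```

```text
{'time': np.float64(7.35), 'tool_pos': array([ 465.91, -271.93,  241.06]), 'tcp_rot': array([-1.7984e+02,  7.0000e-02,  1.5469e+02]), 'ft_force': array([1.51, 0.68, 0.7 ])}
207 [ 464.41814159 -268.10425639   66.37969441] [31.86837154 32.5965279   4.02887388] 66.4859697125072
```

View pics/w4.png

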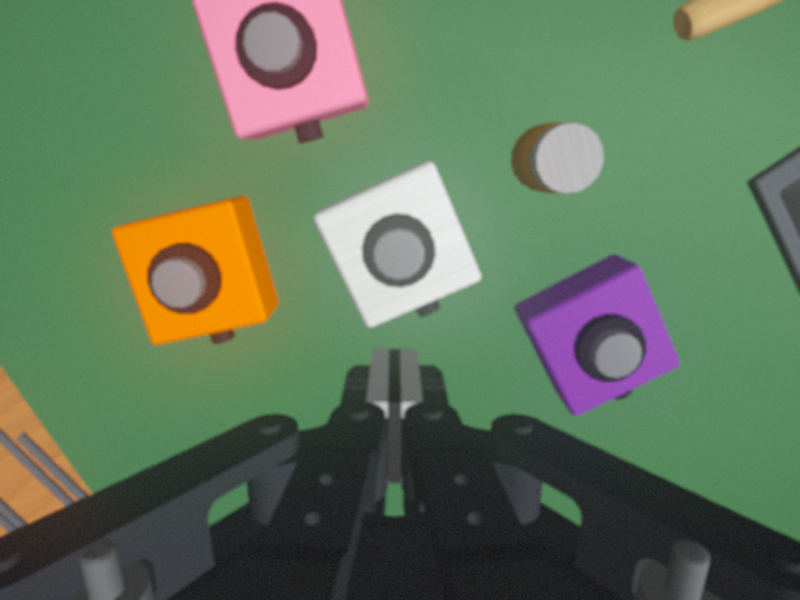

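The wrist view shows brushed aluminium on the white box, with its button at (400,252). Centre over it and descend to just above.

Call:
apply_moves(
  series="0.011 0.009 0.12 0 1;0 0 0.13 0 1;0 0 0.13 0 1;0 0 0.13 0 1;0 0 0.03 0 1",
)

```text
time: 7.82
tool_pos: [461.5, -258.2, 72.2]
tcp_rot: [179.9, -0.6, 155.0]
ft_force: [-0.2, 0.5, -1.3]
finger_gap: 0.2
grip_force: 0.0
```

Call:
apply_moves(
  series="0 0 0 0 1;0 0 0 0 1",
)

```text
time: 7.98
tool_pos: [465.6, -261.6, 80.4]
tcp_rot: [180.0, 0.0, 155.0]
ft_force: [0.2, -0.1, 1.1]
finger_gap: 0.3
grip_force: 0.0
```

Call:
apply_moves(
  series="-0.005 -0.021 0 0 1;0 0 0.02 0 1;0 0 0.015 0 1;0 0 0 0 1;0 0 0 0 1",
)

```text
time: 8.4
tool_pos: [463.2, -268.4, 68.9]
tcp_rot: [180.0, 0.0, 155.0]
ft_force: [0.1, -0.6, -0.2]
finger_gap: 0.3
grip_force: 0.0
```

Call:
apply_moves(
  series="0 0 0.008 0 1;0 0 0.008 0 1;0 0 0.007 0 1;0 0 0 0 1",
)

```text
time: 8.73
tool_pos: [463.6, -268.6, 61.9]
tcp_rot: [-180.0, 0.1, 155.0]
ft_force: [-0.0, -1.1, 3.8]
finger_gap: -0.0
grip_force: 2.1
```

Call:
apply_moves(
  series="0 0 0.005 0 1;0 0 0.005 0 1;0 0 0 0 1",
)

```text
time: 8.98
tool_pos: [463.7, -268.6, 60.8]
tcp_rot: [-180.0, 0.0, 155.0]
ft_force: [-6.4, 3.8, 19.1]
finger_gap: 0.0
grip_force: 9.2
```

Right down: 19 N at a hard stop, about 6 mm of travel. Release and retreat.

Call:
apply_moves(
  series="0 0 -0.03 0 1;0 0 -0.1 0 1;0 0 -0.13 0 1;0 0 -0.13 0 1;0 0 0 0 1",
)

```text
time: 9.4
tool_pos: [466.8, -270.7, 184.7]
tcp_rot: [-179.9, 0.7, 155.0]
ft_force: [1.6, -1.2, 1.1]
finger_gap: 0.4
grip_force: 0.0
```

Call:
apply_moves(
  series="0 0 0 0 1;0 0 0 0 1;0 0 0 0 1",
)

```text
time: 9.65
tool_pos: [462.3, -267.6, 174.0]
tcp_rot: [180.0, -0.2, 155.0]
ft_force: [-0.3, 0.8, -0.3]
finger_gap: -0.3
grip_force: 0.0
```

```bash
python3 - <<'E'
from h import *
s=snapshot('top');cv2.imwrite('pics/end.png',cv2.resize(s['frame'],(800,600)))
E
```

```text
(no output)
```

View pics/end.png

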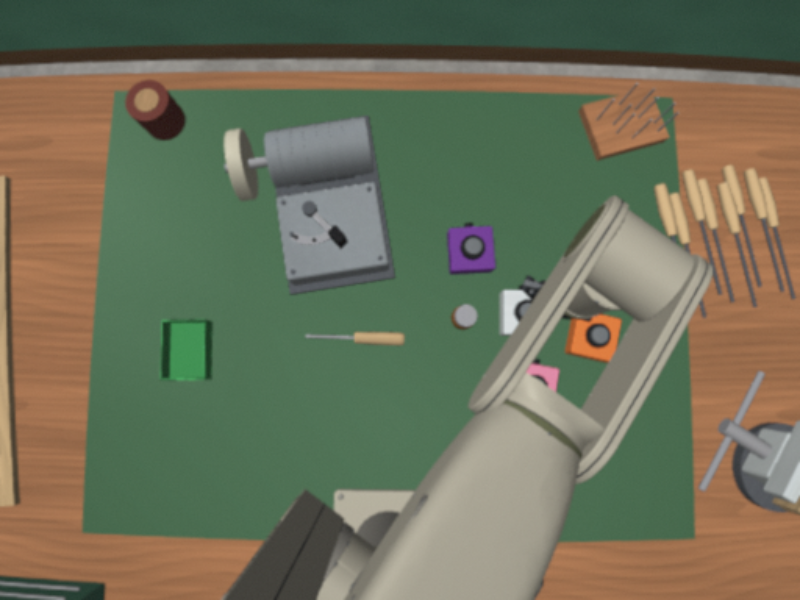

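The lever is at its far stop, with the paddle at (338,236). The screwdriver, jar and bin have not moved.

```bash
python3 -c "
from bench import hand_in
print(hand_in())"
```

```text
the job is handed in; nothing more can be done
None
```

I pushed the lever fully home to fast, then pressed start right down and released it. The screwdriver, jar and bin were not moved, and the job was handed in after about 10 s of robot time.

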